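# Hang the instrument tray on its stand and put the spatula back

### The job

Hang the instrument tray on its stand without spilling the tweezers: lower it until its steel rod lies down in both hooks, and only then let go. Then lay the spatula flat, fully home in its cut-out in the hung tray, leaving the tweezers in theirs and the other things on the bench undisturbed.

Things in the scene. Friction and masses are not known exactly. Their poses are not given: they have to be found in the camera images.
- stand: fixed stand: grey base plate 224 (y) x 140 (x, -85 to +55) x 13 mm, two steel posts each topped by an upward-open hook. Origin on the bench under the seated rod's axis; y runs through both hooks (y = +-95 mm), z up, the tray hangs to its -x side, towards the robot. Top at 144 mm. Come down with the rod on this line, within 2 mm
- hook_left (a point): seat of the rod's axis in the stand's +y hook, 125 mm above the bench; axes as the stand's. The hook is a U of 6 mm bar: floor at 121 mm, front tip upright then leaning out to 16 mm ahead (-x) at 144 mm, back side sloping to 22 mm behind at 138 mm
- hook_right (a point): the same for the stand's -y hook. The seated rod rests against the front tip, up to 2 mm ahead (-x) of this point, with 6 mm of room behind it. A steel plate between the posts, leaning back (lower front edge 96 mm above the bench, 4 mm behind the rod line; top at 124 mm), stops the lower back edge of the hung tray and keeps it level, its front dipping 0.07 rad at most
- tray: loose steel tray 156 (y) x 125 (x) mm, 0.2 kg, flat on the bench at first. Origin at its underside below the rod; front edge at x = -121, back edge at +4 mm; z up. Black insert (top at z = 9) with two cut-outs down to the tray floor (z = 3). Steel rod 8 mm thick along y over the back edge, axis at z = 30, sticking out 30 mm past both sides, where the hooks take it
- tray_grip (a point): in the tray's grip, an upright grey plate nearly over the tray's centre of mass (x = -40, y = 0 in the tray): 50 mm wide (y), 10 mm thick (x), from 30 to 60 mm above the underside; this point 10 mm below its top. Axes as the tray's. Pinch it from above, jaws closing along x, firmly. When the tray hangs this point is 145 mm above the bench and 40 mm in front (-x) of the hooks' line
- rod_left (a point): on the rod's axis at the tray's y = +95 mm, outside the tray's side; belongs in hook_left
- rod_right (a point): on the rod's axis at the tray's y = -95 mm, outside the tray's side; belongs in hook_right
- cutout_grip (a point): place of the spatula's origin on the floor of the empty front cut-out (x -97, y +6, z 3 mm in the tray; about 95 mm above the bench when hung). The cut-out is 6 mm deep, 133 mm long, the spatula's outline plus 2 to 2.5 mm of play; a finger relief 36 mm wide crosses it here. The grip plate stands 57 mm behind (+x): open the jaws only 10 to 15 mm wider to let go
- cutout_tip (a point): place of the end of the spatula's blade on that floor (x -97, y -64, z 3 mm in the tray). The cut-out's wide end (33 mm, for the blade) is at this -y end, its 16.4 mm slot for the handle towards +y
- spatula: loose spatula 128 mm long, 45 g, lying flat: grey handle 12 mm wide, 14 mm high (x from -58 to +14 mm), thin neck, flat steel blade 28 mm wide, 3 mm thick, round end (x from 31 to 70 mm). Origin on its underside, near the centre of mass, where to grip; x along it towards the blade, z up. In the cut-out its x points along the tray's -y
- spatula_tip (a point): end of the spatula's blade, on its underside, 70 mm from its origin
- tweezers: loose steel tweezers 124 x 15 x 10 mm in the rear cut-out of the tray (x -15, y 0, z 3 mm in the tray), where they must stay. Origin at the centre of the underside, y along them
- beaker: bystander: small clear beaker, 45 mm wide, 58 mm high, on the bench between the tray and the spatula; origin at the centre of its underside
- dish_1: bystander: lower of two stacked clear dishes, 90 mm wide, 15 mm high, left of the stand; origin at the centre of its underside
- dish_2: bystander: upper of the two dishes, 90 mm wide, 15 mm high; origin at the centre of its underside
- timer: bystander: white bench timer 64 x 66 x 19 mm at the right, near the stand; origin at the centre of its underside
- bottle_amber: bystander: amber bottle 56 mm wide, 108 mm high, left behind the stand; origin at the centre of its underside

How it is judged (in metres and radians):
On the way, in this order (a step that is already met when the one before it is completed fails the run):
1. the rod lies in both hooks while the fingers still hold the tray (lowered in, not dropped) (x of rod_left in the frame of hook_left between -0.006 and 0.009 m and y of rod_left in the frame of hook_left between -0.016 and 0.016 m and z of rod_left in the frame of hook_left between -0.005 and 0.005 m and x of rod_right in the frame of hook_right between -0.006 and 0.009 m and y of rod_right in the frame of hook_right between -0.016 and 0.016 m and z of rod_right in the frame of hook_right between -0.005 and 0.005 m and contact force between the fingers and tray above 1 N), for 0.1 s.
2. the tray is let go and hangs with the rod in both hooks (x of rod_left in the frame of hook_left between -0.006 and 0.009 m and y of rod_left in the frame of hook_left between -0.016 and 0.016 m and z of rod_left in the frame of hook_left between -0.005 and 0.005 m and x of rod_right in the frame of hook_right between -0.006 and 0.009 m and y of rod_right in the frame of hook_right between -0.016 and 0.016 m and z of rod_right in the frame of hook_right between -0.005 and 0.005 m and contact force between the fingers and tray below 0.1 N), for 0.3 s.
At the end, for the whole second after the job is handed in: Tray hangs level (0.15 rad), both rod points in their hooks (6 mm ahead to 9 mm behind, 5 mm in height, 16 mm along the rod); spatula on the floor of its cut-out (grip point within 6 mm, blade end 8 mm, height 3 mm), tweezers still in theirs (7 to 8 mm), all at rest (x of rod_left in the frame of hook_left between -0.006 and 0.009 m and y of rod_left in the frame of hook_left between -0.016 and 0.016 m and z of rod_left in the frame of hook_left between -0.005 and 0.005 m and x of rod_right in the frame of hook_right between -0.006 and 0.009 m and y of rod_right in the frame of hook_right between -0.016 and 0.016 m and z of rod_right in the frame of hook_right between -0.005 and 0.005 m and angle between tray's own z axis and vertical below 0.15 rad and horizontal distance between spatula and cutout_grip below 0.006 m and horizontal distance between spatula_tip and cutout_tip below 0.008 m and z of spatula in the frame of cutout_grip between -0.003 and 0.003 m and z of spatula_tip in the frame of cutout_tip between -0.003 and 0.003 m and x of tweezers in the frame of tray between -0.022 and -0.008 m and y of tweezers in the frame of tray between -0.008 and 0.008 m and z of tweezers in the frame of tray below 0.007 m and linear speed of each of tray, spatula below 0.02 m/s); the robot touches nothing.
It fails at once if the tweezers spilled from the tray (z of tweezers in the frame of tray above 0.03 m or z of tweezers in the frame of tray below -0.02 m).
It fails at once if a bystander was knocked or moved more than 25 mm (distance of any of beaker, dish_1, dish_2, timer, bottle_amber from where it was at the start of the episode above 0.025 m).
It also fails if it takes over 58 s, if anything falls off the work surface, if the arm or the gripper's body presses on something with over 40 N, if the wrist force passes 120 N, or if a joint passes its speed limit or range.

### The arm

A 6-joint arm with a two-finger parallel gripper is mounted at the origin on a cart in front of the work surface, level with it; the furniture and walls round the work are solid. World frame = base frame: x ahead of the robot, y to its left, z up, the work surface at z = 0. Lengths are in mm, angles in rad, forces in N, time in s.
With the tool pointing down it reaches from about 350 to 975 mm from the base axis. Payload 7.1 kg.
Tool frame: the origin (TCP) lies midway between the tips of the shut fingers; the grasp point (between the pads) lies pinch_z behind it (pinch_z is the distance from the TCP to the grasp point, in mm); z points along the fingers, y is the line along which they close (so a half turn about z gives the same grasp; the last joint's range is limited). The gripper opens to 88 mm and grips with 3 to 60 N. Pads are 20 mm wide; open, the fingers measure 115 mm over their backs; the gripper's body (75 mm by 178 mm) begins 61 mm behind the grasp point.
Start: joints at [1.131, 0.423, 1.63, -0, 1.089, -0.019], TCP at [255.274, 570.473, 222.675] pointing down, gripper open.
Joint ranges: [-3, 3], [-0.9, 2.11], [0.09, 2.58], [-1.31, 4.45], [0.11, 2.69], [-2.54, 2.54]. Speed limits (rad/s): [2.39, 2.39, 3.01, 3.14, 3.14, 3.14].

### API

Orientations are given as a rotation vector (axis times angle).
In Python, from workcell import get_obs, get_image, close_job, pinch_z gives the robot as it stands.
- The arm moves only by the tool jog_arm, never from a script. Its argument "commands" is a list of rows, each a list of 3 entries, a list of its own where there are three numbers: the gripper command: -1 is shut, 1 is fully open, values between are in proportion, then the shift along the tool's x, y, z as a fraction of full scale, then the turn, a rotation vector about the tool's x, y, z as a fraction of full scale. In form: [[gripper, [tx, ty, tz], [rx, ry, rz]], ...]. A call has 1 to 10 rows; each row shifts and turns the commanded pose from where the row before left it, along the tool's axes as they then stand; what a row does not reach is not made up. Full scale, the value 1, is 0.1 m for a shift and 45 degrees for a turn. A row lasts 1/10 s, in which the tool goes at most 50 mm and 8.59 degrees, less where a joint would pass 70% of its speed; a pose out of reach is approached as far as the arm can. A call with a number of a shift or a turn outside -1 to 1 is refused whole. A call with a gripper value outside its range is refused whole. The fingers move at their own pace and stop on an object; the grip force is fixed at half the most. Time passes only in rows, so rows that do not move let the fingers close. It gives the time, the measured TCP pose, the force, the opening and the grip force at its end, in the units of the state.
- get_obs(): the state, without advancing time (a new reading comes with each control period).
- get_image(name): name is "scene" or "top" or "wrist"; returns a dict with "image" (420x560x3 uint8, blue, green, red), "z_map" (420x560 float32, mm along the optical axis (not along the pixel's ray), 0 where there is no reading), "intrinsics" (3x3 intrinsics, pixels), "eye" and "orientation" of the camera in the world; the wrist camera has in their place "mount" (4x4, takes a point from camera to tool coordinates, whose origin is the TCP and whose axes are the flange's). Camera axes: x right, y down, z forward; pixel columns grow to the right and rows downward; lengths in mm; the calibration is good to about 2 mm. A picture is of the moment at which its call begins: read the wrist's pose just before it.
- close_job(): hands the job in; it is judged then, once.
The state is a dict: "t": time; "qpos": joint angles; "qvel": joint speeds; "joint_torque": joint torques, N m; "ee_pos": TCP position; "orientation": TCP orientation; "ft_force": force on the tool from outside, world axes, zero at the start; "moment": the same for the moment, N m; "width": finger opening in mm; "grasp_force": force on a finger pad.
Only numpy, scipy, OpenCV 4.12 (cv2) and the standard library are available. Lean on these libraries where they do the work, as an engineer would, in place of code of your own. Each camera call takes 0.05 s, during which the arm holds its last target. There are 200 camera calls.

## Working session

There is one attempt and no reset: what is moved stays moved. The work goes in short steps, Python scripts to look and compute and a tool call to move; the robot and the scene stay as the last step left them, time stands still between calls to the robot, and variables do not carry over. Pictures are saved under pics/ and viewed, at most 10 in all, crops included, and the job is handed in when it is done.

Besides the shell and the picture viewer there is one more tool, called after "Request:" as name(argument=value, ...), one argument or row to a line, values as JSON. jog_arm: Moves the arm, as the interface text tells. Its arguments: {"type":"object","properties":{"commands":{"type":"array","items":{"type":"array"}}},"required":["commands"]}

```bash
mkdir -p pics; ls
cat > h.py <<'E'
import numpy as np, cv2
from workcell import get_obs,get_image,pinch_z
from scipy.spatial.transform import Rotation as R
def pose():
    o=get_obs(); T=np.eye(4); T[:3,:3]=R.from_rotvec(o["orientation"]).as_matrix(); T[:3,3]=o["ee_pos"]; return T
def cam(name):
    T=pose(); d=get_image(name)
    if "mount" in d: C=T@np.array(d["mount"])
    else:
        C=np.eye(4); q=np.array(d["orientation"]); C[:3,:3]=q if q.shape==(3,3) else R.from_rotvec(q).as_matrix(); C[:3,3]=d["eye"]
    K=np.array(d["intrinsics"]); z=d["z_map"]; v,u=np.indices(z.shape)
    p=np.stack([(u-K[0,2])/K[0,0]*z,(v-K[1,2])/K[1,1]*z,z],-1)
    P=p@C[:3,:3].T+C[:3,3]; P[z==0]=np.nan
    return d["image"],P,K,C
def ray(K,C,u,v,zp):
    r=C[:3,:3]@np.array([(u-K[0,2])/K[0,0],(v-K[1,2])/K[1,1],1]); return C[:3,3]+r*(zp-C[2,3])/r[2]
E
python3 - <<'E'
from h import *
o=get_obs();print({k:np.round(v,3) for k,v in o.items()},pinch_z if not callable(pinch_z) else pinch_z())
for n in("scene","top","wrist"):
    im,P,K,C=cam(n);cv2.imwrite(f"pics/{n}0.png",im);np.savez(f"{n}0.npz",im=im,P=P,K=K,C=C);print(n,K.round(1).tolist(),C.round(3).tolist())
E
```

```text
pics
{'t': np.float64(0.0), 'qpos': array([ 1.131,  0.424,  1.631, -0.   ,  1.089, -0.019]), 'qvel': array([-0.   ,  0.001, -0.001, -0.002,  0.   , -0.001]), 'joint_torque': array([ 1.0000e-03, -5.4463e+01, -2.7366e+01,  6.4000e-02,  2.3000e-02,
       -0.0000e+00]), 'ee_pos': array([255.047, 569.978, 221.918]), 'orientation': array([-6.560e-01, -3.072e+00,  2.000e-03]), 'ft_force': array([-0.455, -0.048,  0.595]), 'moment': array([-0.024, -0.026, -0.037]), 'grasp_force': np.float64(0.0), 'width': np.float64(87.798)} 18.700000000000003
scene [[531.6, 0.0, 283.2], [0.0, 531.6, 199.8], [0.0, 0.0, 1.0]] [[-0.417, -0.807, 0.418, -1.532], [-0.909, 0.365, -0.202, 179.116], [0.011, -0.464, -0.886, 1225.895], [0.0, 0.0, 0.0, 1.0]]
top [[477.4, 0.0, 287.3], [0.0, 477.4, 214.8], [0.0, 0.0, 1.0]] [[0.045, -0.978, 0.202, 258.886], [-0.999, -0.045, 0.003, -73.458], [0.006, -0.202, -0.979, 1413.748], [0.0, 0.0, 0.0, 1.0]]
wrist [[304.6, 0.0, 281.5], [0.0, 304.6, 214.6], [0.0, 0.0, 1.0]] [[0.409, 0.884, 0.227, 194.059], [0.913, -0.395, -0.104, 598.489], [-0.002, 0.25, -0.968, 384.386], [0.0, 0.0, 0.0, 1.0]]
```

View pics/top0.png

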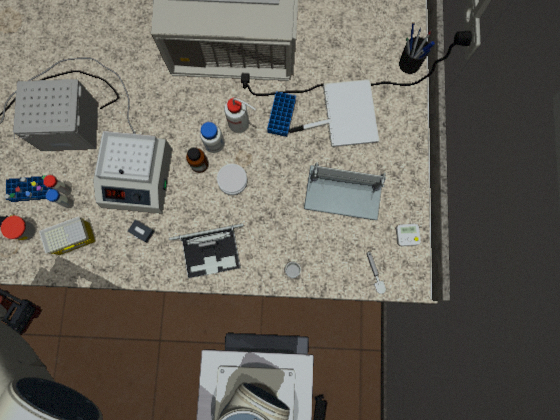

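View pics/scene0.png

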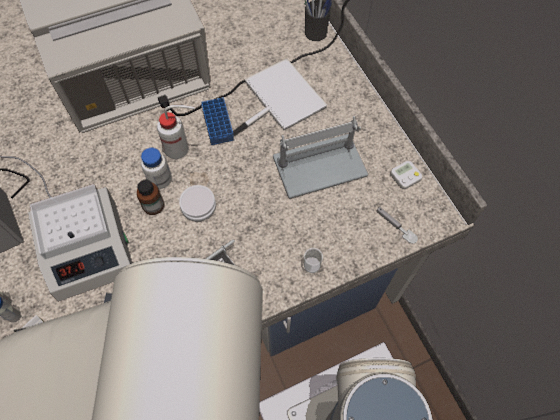

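The top view shows the tray at about (210,252), with its rod running (173,238)-(242,227). The stand base spans (305..383, 178..218), the spatula runs (370,252)→(380,290), and the beaker is at (292,270). The scene view shows the stand, spatula, timer and beaker, with the arm hiding the tray. I'll enlarge the top crops next.

Run:
```python
from h import *
d=np.load("top0.npz");im,P,K,C=[d[k] for k in("im","P","K","C")]
a=im[215:285,165:250];b=im[155:225,298:392];c=im[240:300,355:400];
z=lambda a,s:cv2.resize(a,None,fx=s,fy=s,interpolation=cv2.INTER_CUBIC)
out=np.zeros((580,800,3),np.uint8)
A=z(a,4);B=z(b,4);D=z(c,4)
out[:280,:340]=A;out[:280,345:345+376]=B;out[290:530,:180]=D
w=np.load("wrist0.npz")["im"];w=cv2.resize(w,(380,285));out[290:575,200:580]=w
cv2.imwrite("pics/c1.png",out)
for n,u,v,zp in[("rodL",173,238,30),("rodR",242,227,30),("trayc",210,252,0),("basecenter",344,198,13),("sp0",370,252,7),("sp1",381,291,3),("beaker",292,270,30)]:
    print(n,ray(K,C,u,v,zp).round(0),P[v,u].round(0))
```

```text
rodL [460. 262.  30.] [460. 261.  32.]
rodR [502.  62.  30.] [507.  65.   2.]
trayc [428. 155.   0.] [426. 153.  11.]
basecenter [ 608. -238.   13.] [ 608. -238.   13.]
sp0 [ 449. -319.    7.] [ 448. -318.   13.]
sp1 [ 336. -353.    3.] [ 336. -352.    7.]
beaker [383. -90.  30.] [385. -91.   7.]
```

View pics/c1.png

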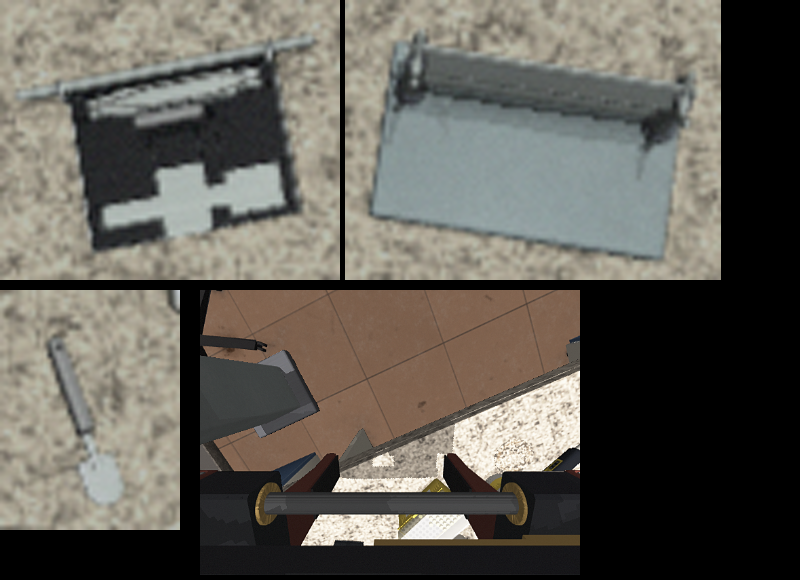

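The crop shows the tray's grip plate at full-image (207.5,244) and the rod ends at (170,239) and (243,225.5). The spatula handle end is at (369,253) and its blade end at (381,291). The stand's front edge runs (304.5,209)→(377,219.5).

```bash
cat >> h.py <<'E'
def plan(p0,psi0,p1,psi1,n,name=""):
    # psi: yaw (deg) of tool y, tool pointing down; uniform rows, rounded, with carry of rounding errors
    p=np.array(p0,float);s=psi0;rows=[]
    for i in range(1,n+1):
        g=np.array(p0)+(np.array(p1)-p0)*i/n; gs=psi0+(psi1-psi0)*i/n
        a=np.radians(s);M=np.array([[-np.sin(a),np.cos(a),0],[np.cos(a),np.sin(a),0],[0,0,-1]])
        t=np.round(M.T@(g-p)/100,2); r=round(-(gs-s)/45,3); p=p+M@t*100; s-=r*45
        rows.append([t.tolist(),[0,0,r]])
    print(name,"end",p.round(1),round(s,2))
    for r in rows: print(r)
def psi(): 
    y=pose()[:3,1]; return np.degrees(np.arctan2(y[1],y[0]))
E
python3 - <<'E'
from h import *
d=np.load("top0.npz");im,P,K,C=[d[k] for k in("im","P","K","C")]
q=lambda u,v,z:ray(K,C,u,v,z).round(0)
a,b=q(170,239,30),q(243,225.5,30);print("rod",a,b,(a+b)/2,np.linalg.norm(a-b),np.degrees(np.arctan2(a[0]-b[0],b[1]-a[1]))+180)
print("grip",q(207.3,244.2,60))
a,b=q(304.5,209,13),q(377.5,219.5,13);print("base front",a,b,np.linalg.norm(a-b))
print("spat",q(369,252,14),q(381,291.5,1.5))
plan(get_obs()["ee_pos"],psi(),[452,96,220],11.9,13)
print(psi())
E
```

```text
rod [457. 270.  30.] [507.  59.  30.] [482.  164.5  30. ] 216.8432613663611 13.331297414376223
grip [443. 155.  60.]
base front [ 569. -120.   13.] [ 547. -340.   13.] 221.09726366465958
spat [ 447. -315.   14.] [ 335. -354.    2.]
 end [452.3  96.5 220.1] 11.89
[[-0.29, -0.27, 0.0], [0, 0, np.float64(0.092)]]
[[-0.3, -0.25, 0.0], [0, 0, np.float64(0.093)]]
[[-0.33, -0.23, 0.0], [0, 0, np.float64(0.092)]]
[[-0.34, -0.2, 0.01], [0, 0, np.float64(0.092)]]
[[-0.35, -0.18, -0.0], [0, 0, np.float64(0.092)]]
[[-0.36, -0.15, -0.0], [0, 0, np.float64(0.093)]]
[[-0.38, -0.12, 0.0], [0, 0, np.float64(0.092)]]
[[-0.38, -0.1, 0.0], [0, 0, np.float64(0.092)]]
[[-0.39, -0.07, 0.0], [0, 0, np.float64(0.093)]]
[[-0.39, -0.04, 0.01], [0, 0, np.float64(0.092)]]
[[-0.4, -0.01, -0.0], [0, 0, np.float64(0.092)]]
[[-0.39, 0.01, -0.0], [0, 0, np.float64(0.092)]]
[[-0.39, 0.05, 0.0], [0, 0, np.float64(0.093)]]
65.8890530183795
```

Request:
jog_arm(
  commands=[
    [1,[-0.29,-0.27,0],[0,0,0.092]],
    [1,[-0.3,-0.25,0],[0,0,0.092]],
    [1,[-0.33,-0.23,0],[0,0,0.092]],
    [1,[-0.34,-0.2,0],[0,0,0.092]],
    [1,[-0.35,-0.18,0],[0,0,0.092]],
    [1,[-0.36,-0.15,0],[0,0,0.092]],
    [1,[-0.38,-0.12,0],[0,0,0.092]],
    [1,[-0.38,-0.1,0],[0,0,0.092]],
    [1,[-0.39,-0.07,0],[0,0,0.092]],
    [1,[-0.39,-0.04,0],[0,0,0.092]],
  ],
)

```text
t: 1.15
ee_pos: [407.4, 204.7, 222.7]
orientation: [1.704, 2.64, 0.0]
ft_force: [0.2, 0.3, 0.6]
width: 87.9
grasp_force: 0.0
```

Request:
jog_arm(
  commands=[
    [1,[-0.4,-0.01,0],[0,0,0.092]],
    [1,[-0.39,0.01,0],[0,0,0.07]],
    [1,[-0.39,0.05,0],[0,0,0.07]],
    [1,[0,0,0],[0,0,0]],
    [1,[0,0,0],[0,0,0]],
  ],
)

```text
t: 1.65
ee_pos: [453.6, 96.8, 222.5]
orientation: [-1.935, -2.474, 0.0]
ft_force: [-0.0, -0.9, -0.7]
width: 87.9
grasp_force: 0.0
```

Run:
```python
from h import *
o=get_obs();print(o["t"],o["ee_pos"],psi(),o["qvel"].round(3))
im,P,K,C=cam("wrist");cv2.imwrite("pics/w1.png",im);np.savez("w1.npz",im=im,P=P,K=K,C=C)
```

```text
1.65 [453.63943284  96.81340325 222.51587972] 13.942045803389771 [ 0.04  -0.004  0.007  0.005  0.002  0.002]
```

View pics/w1.png

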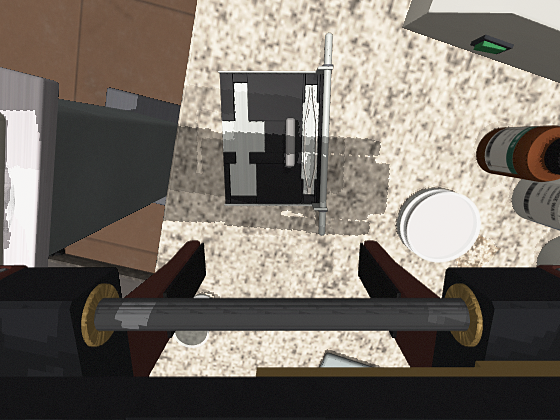

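Wrist view: the rod runs (329,34)→(321,234), the grip plate top spans (291,119..166), and the cut-outs are to its left. The tweezers lie at (310,85..195). I'll measure these points.

Run:
```python
from h import *
d=np.load("w1.npz");im,P,K,C=[d[k] for k in("im","P","K","C")]
Z=P[...,2]
roi=np.zeros(Z.shape,bool);roi[25:245,190:345]=1
g=roi&(Z>53)&(Z<70); g[:, 312:]=0
v,u=np.nonzero(g);print("plate px",u.min(),u.max(),v.min(),v.max(),len(u),"zmed",np.median(Z[g]))
(c,s,a)=cv2.minAreaRect(np.stack([u,v],1).astype(np.float32));print(c,s,a,"ctr",ray(K,C,*c,60).round(1))
# rod: bright thin pixels, rows 60..200: line fit on pixel columns near line
r=roi&(Z>20)&(Z<45);r[:,:316]=0
v,u=np.nonzero(r);print("rod",len(u),u.min(),u.max(),v.min(),v.max(),np.median(Z[r]))
x,y,x0,y0=cv2.fitLine(np.stack([u,v],1).astype(np.float32),cv2.DIST_HUBER,0,.01,.01).ravel()
f=lambda vv:x0+(vv-y0)*x/y
A=ray(K,C,f(v.min()),v.min(),33);B=ray(K,C,f(v.max()),v.max(),33)
print(A.round(1),B.round(1),np.linalg.norm(A-B),(A+B)[:2]/2,"yaw",np.degrees(np.arctan2(B[0]-A[0],A[1]-B[1])))
# mask by brightness for tray outline
dk=((im.max(2)<75)).astype(np.uint8)*255; m=np.zeros_like(dk);m[60:215,205:325]=dk[60:215,205:325]
n,l,st,ce=cv2.connectedComponentsWithStats(m);k=1+st[1:,4].argmax();print(st[k])
# front edge points of the tray
for uu,vv,z in[(219.5,71.5,9),(225,204,9),(318,71,9),(322,204,9)]: print(ray(K,C,uu,vv,z).round(1))
print("bench Z check",np.nanmedian(Z[20:60,230:300]))
```

```text
plate px 285 294 118 166 438 zmed 59.898099379054
(289.5, 142.0) (48.0, 9.0) 90.0 ctr [447.6 159.3  60. ]
rod 1509 316 333 33 235 33.67738926444554
[460.3 275.   33. ] [512.9  61.9  33. ] 219.51912895107847 [486.60854173 168.41921302] yaw 13.859573995341997
[ 220   69  105  140 7817]
[352.6 215.2   9. ]
[388.8  65.3   9. ]
[461.1 242.6   9. ]
[507.7  94.8   9. ]
bench Z check 0.20748628512910727
```

Run:
```python
from h import *
plan([453,97,222.7],13.9,[446.8,158.8,31.3],13.9,8)
```

```text
end [447.1 158.4  31.7] 13.9
[[0.08, 0.01, 0.24], [0, 0, -0.0]]
[[0.07, 0.01, 0.24], [0, 0, -0.0]]
[[0.08, 0.01, 0.24], [0, 0, -0.0]]
[[0.08, 0.01, 0.24], [0, 0, -0.0]]
[[0.07, 0.02, 0.24], [0, 0, -0.0]]
[[0.08, 0.01, 0.24], [0, 0, -0.0]]
[[0.08, 0.01, 0.23], [0, 0, -0.0]]
[[0.07, 0.01, 0.24], [0, 0, -0.0]]
```

Request:
jog_arm(
  commands=[
    [-0.32,[0.3,0.05,0.1],[0,0,0]],
    [-0.32,[0.31,0.04,0.2],[0,0,0]],
    [-0.32,[0,0,0.3],[0,0,0]],
    [-0.32,[0,0,0.3],[0,0,0]],
    [-0.32,[0,0,0.2],[0,0,0]],
    [-0.32,[0,0,0],[0,0,0]],
    [-0.32,[0,0,0],[0,0,0]],
  ],
)

```text
t: 2.4
ee_pos: [447.1, 159.7, 112.9]
orientation: [-1.93, -2.478, 0.001]
ft_force: [0.7, 1.4, -1.0]
width: 34.9
grasp_force: 0.0
```

Run:
```python
from h import *
o=get_obs();print(o["t"],o["ee_pos"],psi(),o["width"])
im,P,K,C=cam("wrist");cv2.imwrite("pics/w2.png",im[:,80:480])
```

```text
2.4 [447.1409104  159.7016992  112.85152748] 14.158962557962758 34.896914565357264
```

View pics/w2.png

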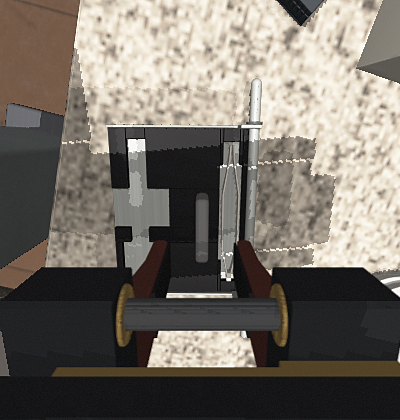

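The plate (column 202) sits midway between the finger tips (163 and 241), so I can go down and grip it.

Request:
jog_arm(
  commands=[
    [-0.32,[0,0,0.25],[0,0,0]],
    [-0.32,[0,0,0.25],[0,0,0]],
    [-0.32,[0,0,0.2],[0,0,0]],
    [-0.32,[0,0,0.11],[0,0,0]],
    [-0.32,[0,0,0],[0,0,0]],
    [-1,[0,0,0],[0,0,0]],
    [-1,[0,0,0],[0,0,0]],
    [-1,[0,0,0],[0,0,0]],
    [-1,[0,0,0],[0,0,0]],
    [-1,[0,0,0],[0,0,0]],
  ],
)

```text
t: 3.45
ee_pos: [448.1, 158.9, 32.6]
orientation: [1.933, 2.476, 0.002]
ft_force: [-1.3, 0.8, 6.6]
width: 9.9
grasp_force: 30.0
```

Request:
jog_arm(
  commands=[
    [-1,[0,0,-0.03],[0,0,0]],
    [-1,[0,0,-0.08],[0,0,0]],
    [-1,[0,0,-0.15],[0,0,0]],
    [-1,[0,0,-0.2],[0,0,0]],
    [-1,[0,0,-0.25],[0,0,0]],
    [-1,[0,0,-0.25],[0,0,0]],
    [-1,[0,0,-0.25],[0,0,0]],
    [-1,[0,0,-0.17],[0,0,0]],
    [-1,[0,0,-0.09],[0,0,0]],
    [-1,[0,0,-0.03],[0,0,0]],
  ],
)

```text
t: 4.45
ee_pos: [447.9, 158.8, 182.7]
orientation: [1.932, 2.476, 0.002]
ft_force: [0.0, 1.0, -1.7]
width: 9.9
grasp_force: 30.0
```

Run:
```python
from h import *
o=get_obs();print(o["t"],o["ee_pos"],psi(),o["width"],o["ft_force"],o["moment"])
plan([447.3,158.6,181.3],13.9,[535,-360,181.3],-5.7,20)
```

```text
4.45 [447.85418373 158.84019255 182.68568323] 14.05235996384055 9.896518706053207 [ 0.03795236  0.9641517  -1.68204327] [0.00828186 0.05688742 0.01663106]
 end [ 535.3 -359.6  181.3] -5.72
[[-0.26, -0.02, 0.0], [0, 0, 0.022]]
[[-0.26, -0.01, 0.0], [0, 0, 0.022]]
[[-0.27, -0.02, 0.0], [0, 0, 0.021]]
[[-0.26, -0.0, 0.0], [0, 0, 0.022]]
[[-0.26, -0.0, 0.0], [0, 0, 0.022]]
[[-0.27, -0.0, 0.0], [0, 0, 0.022]]
[[-0.26, 0.01, 0.0], [0, 0, 0.021]]
[[-0.26, 0.01, 0.0], [0, 0, 0.022]]
[[-0.26, 0.01, 0.0], [0, 0, 0.022]]
[[-0.27, 0.03, 0.0], [0, 0, 0.022]]
[[-0.26, 0.02, 0.0], [0, 0, 0.022]]
[[-0.26, 0.03, 0.0], [0, 0, 0.021]]
[[-0.26, 0.03, 0.0], [0, 0, 0.022]]
[[-0.26, 0.04, 0.0], [0, 0, 0.022]]
[[-0.26, 0.05, 0.0], [0, 0, 0.022]]
[[-0.26, 0.04, 0.0], [0, 0, 0.021]]
[[-0.26, 0.06, 0.0], [0, 0, 0.022]]
[[-0.25, 0.05, 0.0], [0, 0, 0.022]]
[[-0.26, 0.06, 0.0], [0, 0, 0.022]]
[[-0.25, 0.07, 0.0], [0, 0, 0.022]]
```

Request:
jog_arm(
  commands=[
    [-1,[-0.1,0,0],[0,0,0.01]],
    [-1,[-0.2,-0.02,0],[0,0,0.02]],
    [-1,[-0.26,-0.02,0],[0,0,0.022]],
    [-1,[-0.26,-0.01,0],[0,0,0.022]],
    [-1,[-0.26,0,0],[0,0,0.022]],
    [-1,[-0.26,0,0],[0,0,0.022]],
    [-1,[-0.26,0,0],[0,0,0.022]],
    [-1,[-0.26,0.01,0],[0,0,0.022]],
    [-1,[-0.26,0.01,0],[0,0,0.022]],
    [-1,[-0.26,0.01,0],[0,0,0.022]],
  ],
)

```text
t: 5.45
ee_pos: [485.3, -77.9, 180.4]
orientation: [-2.127, -2.309, 0.002]
ft_force: [-0.2, -0.1, -2.7]
width: 9.5
grasp_force: 30.0
```

Request:
jog_arm(
  commands=[
    [-1,[-0.26,0.02,0],[0,0,0.022]],
    [-1,[-0.26,0.02,0],[0,0,0.022]],
    [-1,[-0.26,0.03,0],[0,0,0.022]],
    [-1,[-0.26,0.03,0],[0,0,0.022]],
    [-1,[-0.26,0.04,0],[0,0,0.022]],
    [-1,[-0.26,0.05,0],[0,0,0.022]],
    [-1,[-0.26,0.05,0],[0,0,0.022]],
    [-1,[-0.26,0.06,0],[0,0,0.022]],
    [-1,[-0.2,0.06,0],[0,0,0.022]],
    [-1,[-0.15,0.04,0],[0,0,0.022]],
  ],
)

```text
t: 6.45
ee_pos: [527.8, -320.9, 180.0]
orientation: [-2.319, -2.116, 0.001]
ft_force: [-0.5, -0.5, -1.7]
width: 9.4
grasp_force: 30.0
```

Request:
jog_arm(
  commands=[
    [-1,[-0.1,0.02,0],[0,0,0.01]],
    [-1,[0,0,0],[0,0,0]],
    [-1,[0,0,0],[0,0,0]],
  ],
)

```text
t: 6.75
ee_pos: [529.3, -328.9, 181.2]
orientation: [-2.326, -2.11, 0.0]
ft_force: [-0.3, 0.4, -2.8]
width: 9.8
grasp_force: 30.0
```

Run:
```python
from h import *
o=get_obs();print(o["t"],o["ee_pos"],psi(),o["width"],o["grasp_force"])
im,P,K,C=cam("wrist");np.savez("w3.npz",im=im,P=P,K=K,C=C)
im2,P2,K2,C2=cam("scene");np.savez("s3.npz",im=im2,P=P2,K=K2,C=C2)
out=np.zeros((600,800,3),np.uint8);out[:420,:560]=im
out[:300,560:]=cv2.resize(im2[100:250,250:370],None,fx=2,fy=2)
cv2.imwrite("pics/w3.png",out)
```

```text
6.75 [ 529.29998043 -328.93319458  181.19091853] -5.567701550626346 9.796761400733361 29.999361634254456
```

View pics/w3.png

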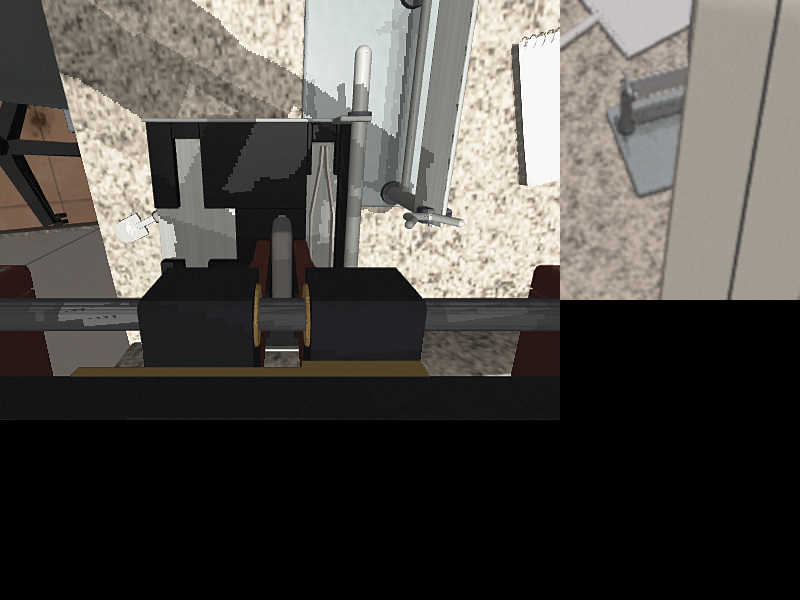

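The wrist view shows the held tray with the tweezers seated, and the right hook at (405..465, 205..227). The left hook is just beyond the top edge. I'll move +y and measure both.

Request:
jog_arm(
  commands=[
    [-1,[0.1,0,0],[0,0,0]],
    [-1,[0.2,0,0],[0,0,0]],
    [-1,[0.25,0,0],[0,0,0]],
    [-1,[0.2,0,0],[0,0,0]],
    [-1,[0.13,0,0],[0,0,0]],
    [-1,[0.06,0,0],[0,0,0]],
    [-1,[0,0,0],[0,0,0]],
    [-1,[0,0,0],[0,0,0]],
  ],
)

```text
t: 7.65
ee_pos: [539.1, -236.1, 181.8]
orientation: [2.326, 2.111, -0.0]
ft_force: [-0.3, -0.5, -2.1]
width: 10.0
grasp_force: 30.0
```

Run:
```python
from h import *
o=get_obs();print(o["t"],o["ee_pos"],psi(),o["width"],o["grasp_force"])
im,P,K,C=cam("wrist");np.savez("w4.npz",im=im,P=P,K=K,C=C)
w=np.load("w3.npz")
z=lambda a,s:cv2.resize(a,None,fx=s,fy=s,interpolation=cv2.INTER_NEAREST)
out=np.zeros((600,800,3),np.uint8)
out[:300,:400]=z(w["im"][180:240,390:470],5)
out[:300,400:]=0;out[300:600,:]=cv2.resize(im[0:210,0:560],(800,300));cv2.imwrite("pics/w4.png",out)
np.set_printoptions(linewidth=220)
for n,d in(("R",w["P"]),("L",P)):
    Q=d.reshape(-1,3);vv,uu=np.indices(d.shape[:2]);k=(Q[:,2]>112)&(Q[:,2]<150)&(Q[:,0]>600)&(Q[:,0]<700)&(uu.ravel()>390)
    Q=Q[k];print(n,k.sum(),Q.min(0).round(1),Q.max(0).round(1))
    for x in range(600,700,4):
        s=Q[(Q[:,0]>=x)&(Q[:,0]<x+4)]
        if len(s): print(x,len(s),"zmax %.0f zmin %.0f ymed %.1f  (%.1f..%.1f)"%(s[:,2].max(),s[:,2].min(),np.median(s[:,1]),s[:,1].min(),s[:,1].max()))
```

```text
7.65 [ 539.11552831 -236.12768154  181.83025266] -5.552592506562409 10.000107660332946 29.999279379844666
R 5065 [ 615.3 -340.3  112. ] [ 669.1 -185.1  146. ]
612 9 zmax 144 zmin 142 ymed -327.3  (-329.2..-326.2)
616 55 zmax 146 zmin 136 ymed -327.0  (-330.7..-324.9)
620 57 zmax 144 zmin 117 ymed -327.2  (-330.7..-325.3)
624 40 zmax 138 zmin 118 ymed -326.3  (-329.5..-325.8)
628 16 zmax 132 zmin 119 ymed -327.4  (-329.2..-326.8)
632 38 zmax 123 zmin 119 ymed -329.0  (-332.9..-327.1)
636 93 zmax 122 zmin 113 ymed -328.3  (-336.5..-324.5)
640 92 zmax 124 zmin 112 ymed -329.7  (-336.9..-324.3)
644 314 zmax 130 zmin 112 ymed -325.0  (-340.3..-294.3)
648 848 zmax 136 zmin 112 ymed -305.7  (-340.3..-260.2)
652 1074 zmax 139 zmin 112 ymed -275.0  (-334.8..-226.4)
656 1218 zmax 139 zmin 112 ymed -238.5  (-334.2..-188.6)
660 990 zmax 127 zmin 112 ymed -208.1  (-328.9..-185.1)
664 216 zmax 126 zmin 118 ymed -199.2  (-224.5..-188.8)
668 5 zmax 124 zmin 122 ymed -192.9  (-194.4..-190.3)
L 5135 [ 636.4 -338.3  112. ] [ 681.3 -133.4  145.7]
636 69 zmax 145 zmin 141 ymed -139.6  (-142.4..-136.6)
640 43 zmax 146 zmin 121 ymed -141.0  (-142.9..-137.1)
644 96 zmax 140 zmin 112 ymed -142.1  (-333.0..-137.8)
648 377 zmax 135 zmin 112 ymed -294.6  (-338.3..-139.7)
652 785 zmax 139 zmin 112 ymed -270.4  (-334.4..-139.2)
656 979 zmax 140 zmin 112 ymed -233.7  (-334.8..-136.1)
660 1036 zmax 126 zmin 112 ymed -198.0  (-259.5..-135.6)
664 1005 zmax 127 zmin 112 ymed -166.6  (-229.4..-133.9)
668 483 zmax 133 zmin 114 ymed -149.2  (-195.4..-133.4)
672 146 zmax 138 zmin 113 ymed -143.6  (-161.0..-133.8)
676 108 zmax 139 zmin 116 ymed -145.5  (-149.7..-138.3)
680 8 zmax 137 zmin 117 ymed -146.5  (-149.4..-138.5)
```

View pics/w4.png

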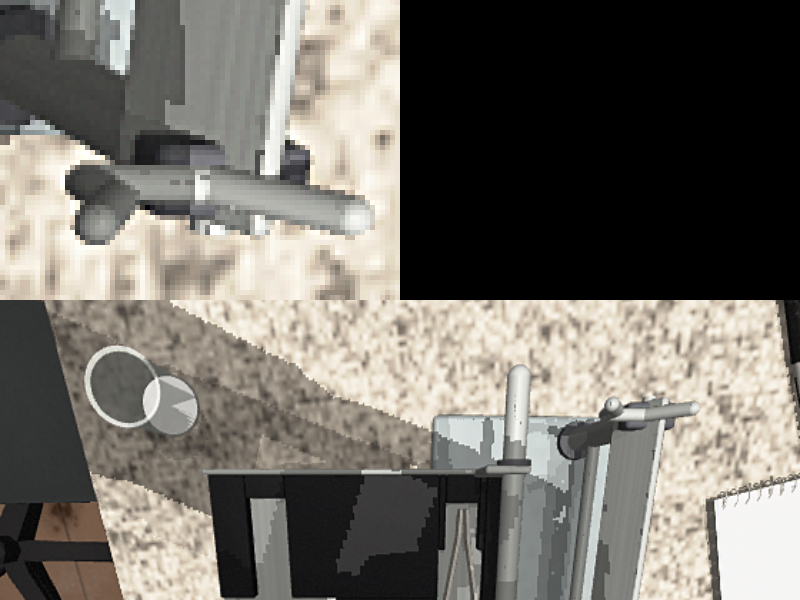

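The crops show hook_right's front tip at w3 pixel (409.6,224.4) and its back tip at (461.4,223.2). Hook_left's front tip is at w4 pixel (430,73.5) and its back tip at (485,75.6). The held rod appears at u≈363 in w4, so I'll compare the rod and the hooks within the wrist frame.

Run:
```python
from h import *
W={n:np.load(n+".npz") for n in("w3","w4")}
q=lambda n,u,v,z:ray(W[n]["K"],W[n]["C"],u,v,z)
H={}
for s,n,f,b in(("R","w3",(409.6,224.4),(461.4,223.2)),("L","w4",(429.8,73.5),(485,75.6))):
    F=q(n,*f,143);B=q(n,*b,138);print(s,F.round(1),B.round(1),"span",np.linalg.norm((F-B)[:2]))
    H[s]=F+(B-F)*16/38
print(H)
m=(H["L"]+H["R"])/2;d=H["L"]-H["R"];yaw=np.degrees(np.arctan2(-d[0],d[1]));print("mid",m,np.linalg.norm(d[:2]),"yaw",yaw)
for n in W:
    C=W[n]["C"];P=W[n]["P"];Q=P.reshape(-1,3)
    T=C@np.linalg.inv(np.array(get_image("wrist")["mount"])); t=T[:3,3]; L=(Q-t)@T[:3,:3]
    k=(L[:,1]>25)&(L[:,1]<60)&(L[:,2]>-10)&(L[:,2]<8)&(L[:,0]>5)&(L[:,0]<115)&(np.abs(Q[:,2]-t[2]-2)<8); A=L[k]
    pf=np.polyfit(A[:,0],A[:,1],1);print(n,t.round(1),len(A),"rod in tool: y at x=0 %.1f, slope %.4f, xmax %.1f, world ztop %.1f"%(pf[1],pf[0],A[:,0].max(),np.percentile(A@T[:3,:3].T+t,95,axis=0)[2]))
    e=Q[k&(L[:,0]<40)];e2=Q[k&(L[:,0]>70)&(L[:,0]<105)];print("rod top z near/far",np.percentile(e[:,2],97),np.percentile(e2[:,2],97) if len(e2) else 0)
```

```text
R [ 618.4 -327.8  143. ] [ 656.6 -332.2  138. ] span 38.456705494608315
L [ 640.1 -140.2  143. ] [ 676.8 -144.1  138. ] span 36.96679235998549
{'R': array([ 634.44778887, -329.66049638,  140.89473684]), 'L': array([ 655.54731322, -141.8212174 ,  140.89473684])}
mid [ 644.99755104 -235.74085689  140.89473684] 189.0205932044381 yaw -6.40902887718738
w3 [ 529.3 -328.9  181.2] 3334 rod in tool: y at x=0 40.0, slope -0.0028, xmax 111.2, world ztop 184.4
rod top z near/far 183.7431885092707 185.27936119494072
w4 [ 539.1 -236.1  181.8] 3338 rod in tool: y at x=0 39.9, slope -0.0026, xmax 111.0, world ztop 185.0
rod top z near/far 184.3528102428271 185.89970551680082
```

Request:
jog_arm(
  commands=[
    [-1,[0.01,0.06,0],[0,0,0.018]],
    [-1,[0.02,0.14,0],[0,0,0]],
    [-1,[0.02,0.18,0],[0,0,0]],
    [-1,[0.02,0.15,0],[0,0,0]],
    [-1,[0.01,0.08,0],[0,0,0]],
    [-1,[0,0.04,0],[0,0,0]],
    [-1,[0,0,0],[0,0,0]],
    [-1,[0,0,0],[0,0,0]],
    [-1,[0,0,0],[0,0,0]],
  ],
)

```text
t: 8.7
ee_pos: [603.9, -235.1, 181.6]
orientation: [-2.342, -2.094, 0.0]
ft_force: [0.3, 0.4, -2.5]
width: 9.9
grasp_force: 30.0
```

Run:
```python
from h import *
ps=[]
for i in range(4):
    ps.append([*get_obs()["ee_pos"],psi()]); im,P,K,C=cam("wrist")
np.savez("w5.npz",im=im,P=P,K=K,C=C)
print(get_obs()["t"],np.array(ps).round(2))
Q=P.reshape(-1,3)
k=(Q[:,2]>115)&(Q[:,2]<150)&(Q[:,0]>630)&(Q[:,0]<690)&(Q[:,1]>-155)&(Q[:,1]<-130);q=Q[k];print("left hook",k.sum(),q.min(0),q.max(0))
f=q[(q[:,2]>141)];print("front tip",f.mean(0),len(f));b=q[q[:,0]>q[:,0].max()-6];print("back",b.mean(0))
k=(Q[:,2]>172)&(Q[:,2]<190)&(Q[:,0]>635)&(Q[:,0]<680)&(Q[:,1]>-180)&(Q[:,1]<-120);q=Q[k];print("rod end",k.sum(),q.min(0),q.max(0),q.mean(0))
cv2.imwrite("pics/w5.png",cv2.resize(im[40:250,230:510],None,fx=2.8,fy=2.8))
```

```text
8.9 [[ 603.86 -235.11  181.63   -6.4 ]
 [ 603.95 -235.17  181.73   -6.4 ]
 [ 604.02 -235.16  181.78   -6.39]
 [ 604.14 -235.19  181.83   -6.39]]
left hook 657 [ 636.86732098 -149.48325405  115.44866244] [ 681.80810196 -136.15064772  145.42070124]
front tip [ 639.72161614 -139.60116047  143.11724509] 88
back [ 678.0173509  -145.15013086  127.98135243]
rod end 1874 [ 642.10303264 -179.98477631  173.77276921] [ 660.25362278 -129.30424338  187.1690682 ] [ 652.9638417  -154.82156619  182.83001984]
```

View pics/w5.png

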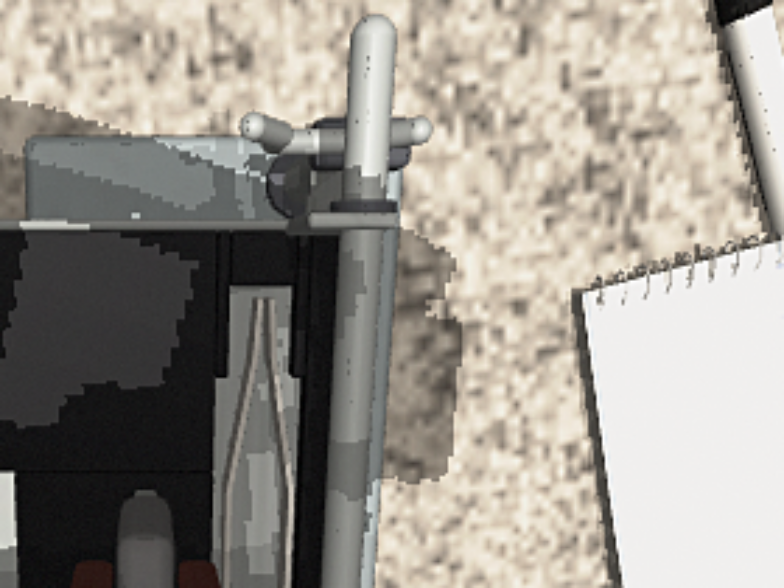

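The rod lies over the left hook about 1 mm ahead of the seat line. I'll nudge it +1 mm and lower.

Request:
jog_arm(
  commands=[
    [-1,[0,0.01,0.05],[0,0,0]],
    [-1,[0,0,0.1],[0,0,0]],
    [-1,[0,0,0.12],[0,0,0]],
    [-1,[0,0,0.1],[0,0,0]],
    [-1,[0,0,0.06],[0,0,0]],
    [-1,[0,0,0.04],[0,0,0]],
    [-1,[0,0,0.02],[0,0,0]],
    [-1,[0,0,0.01],[0,0,0]],
    [-1,[0,0,0],[0,0,0]],
    [-1,[0,0,0],[0,0,0]],
  ],
)

```text
t: 9.9
ee_pos: [605.6, -235.3, 132.1]
orientation: [2.341, 2.094, 0.0]
ft_force: [-0.2, 0.2, -3.1]
width: 9.7
grasp_force: 30.0
```

Request:
jog_arm(
  commands=[
    [-1,[0,0,0.01],[0,0,0]],
    [-1,[0,0,0.01],[0,0,0]],
    [-1,[0,0,0.01],[0,0,0]],
    [-1,[0,0,0],[0,0,0]],
  ],
)

```text
t: 10.3
ee_pos: [604.8, -235.2, 128.7]
orientation: [-2.341, -2.094, 0.001]
ft_force: [-4.3, 0.0, 2.6]
width: 9.5
grasp_force: 30.0
```

Request:
jog_arm(
  commands=[
    [-1,[0,0,0.01],[0,0,0]],
    [-1,[0,0,0.005],[0,0,0]],
    [-1,[0,0,0],[0,0,0]],
    [-1,[0,0,0],[0,0,0]],
  ],
)

```text
t: 10.7
ee_pos: [604.7, -235.2, 127.5]
orientation: [-2.341, -2.094, 0.001]
ft_force: [-6.7, 0.2, 6.9]
width: 9.9
grasp_force: 30.0
```

Run:
```python
from h import *
im,P,K,C=cam("wrist");np.savez("w6.npz",im=im,P=P,K=K,C=C)
o=get_obs();print(o["t"],o["ee_pos"],o["ft_force"],o["moment"],psi())
Q=P.reshape(-1,3)
k=(Q[:,2]>115)&(Q[:,2]<150)&(Q[:,0]>630)&(Q[:,0]<690)&(Q[:,1]>-155)&(Q[:,1]<-124);q=Q[k]
for y in range(-156,-124,4):
    s=q[(q[:,1]>=y)&(q[:,1]<y+4)]
    if len(s): print(y,len(s),s.min(0).round(1),s.max(0).round(1))
cv2.imwrite("pics/w6.png",cv2.resize(im[0:250,150:500],None,fx=2.2,fy=2.2))
```

```text
10.75 [ 604.74858633 -235.19387251  127.51881954] [-6.2299934   0.78774946  6.01863329] [-0.00653283  1.1148852   0.00562017] -6.376995160173214
-156 217 [ 650.7 -155.   115. ] [ 673.  -152.   130.1]
-152 340 [ 651.1 -152.   115.1] [ 680.8 -148.   130.3]
-148 618 [ 651.5 -148.   115.4] [ 681.6 -144.   139.4]
-144 838 [ 636.8 -144.   116.3] [ 680.7 -140.   144.9]
-140 476 [ 636.6 -140.   115.5] [ 676.5 -136.   145.7]
-136 171 [ 652.8 -136.   115. ] [ 672.9 -132.   130.5]
-132 66 [ 653.6 -132.   124.1] [ 660.7 -129.1  130.2]
```

View pics/w6.png

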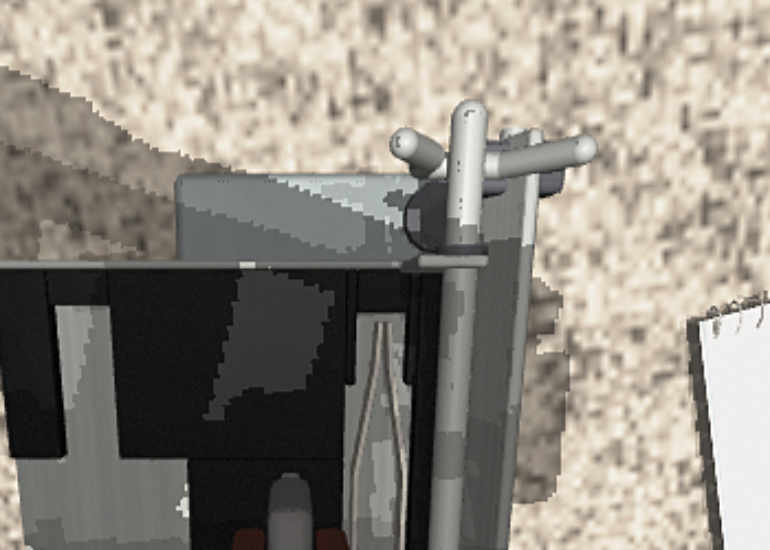

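The rod is down in the left hook U, with its top at about 130, and the leaning plate is pushing the tray forward. I'll ease it -x a little and settle it.

Request:
jog_arm(
  commands=[
    [-1,[0,-0.01,0],[0,0,0]],
    [-1,[0,0,0.005],[0,0,0]],
    [-1,[0,0,0],[0,0,0]],
    [-1,[0,0,0],[0,0,0]],
  ],
)

```text
t: 11.15
ee_pos: [604.5, -235.2, 127.3]
orientation: [2.341, 2.094, 0.0]
ft_force: [-5.5, 0.8, 6.2]
width: 10.1
grasp_force: 30.0
```

Request:
jog_arm(
  commands=[
    [-1,[0,-0.01,0],[0,0,0]],
    [-1,[0,0,0.005],[0,0,0]],
    [-1,[0,0,0.005],[0,0,0]],
    [-1,[0,0,0],[0,0,0]],
  ],
)

```text
t: 11.55
ee_pos: [604.3, -235.2, 127.0]
orientation: [2.34, 2.093, 0.002]
ft_force: [-4.7, 1.3, 10.5]
width: 9.8
grasp_force: 30.0
```

Run:
```python
from h import *
im,P,K,C=cam("wrist")
o=get_obs();print(o["t"],o["ee_pos"],o["ft_force"],o["moment"],psi())
Q=P.reshape(-1,3)
k=(Q[:,2]>115)&(Q[:,2]<150)&(Q[:,0]>630)&(Q[:,0]<690)&(Q[:,1]>-155)&(Q[:,1]<-124);q=Q[k]
for y in range(-156,-124,4):
    s=q[(q[:,1]>=y)&(q[:,1]<y+4)]
    if len(s): print(y,len(s),s.min(0).round(1),s.max(0).round(1))
```

```text
11.6 [ 604.25203719 -235.20821078  126.99347471] [-4.06984938  1.36461681 10.2471623 ] [0.19386124 0.48290699 0.05621139] -6.384654092603391
-156 212 [ 650.4 -155.   115. ] [ 672.8 -152.   130.2]
-152 335 [ 650.5 -152.   115.2] [ 680.4 -148.   130.2]
-148 633 [ 651.1 -148.   115.8] [ 681.8 -144.   139.6]
-144 821 [ 636.8 -144.   117.8] [ 680.4 -140.   145.5]
-140 487 [ 636.9 -140.   115.6] [ 678.7 -136.   145.1]
-136 180 [ 652.4 -136.   115. ] [ 672.4 -132.1  130.7]
-132 66 [ 653.3 -132.   123.6] [ 660.3 -128.9  129.5]
```

The force is now rising with no further drop, so the rod is seated. Release.

Request:
jog_arm(
  commands=[
    [-0.5,[0,0,0],[0,0,0]],
    [-0.5,[0,0,0],[0,0,0]],
    [-0.5,[0,0,0],[0,0,0]],
    [-0.5,[0,0,0],[0,0,0]],
    [-0.5,[0,0,0],[0,0,0]],
    [-0.5,[0,0,0],[0,0,0]],
    [-0.5,[0,0,0],[0,0,0]],
  ],
)

```text
t: 12.3
ee_pos: [603.5, -235.0, 125.6]
orientation: [2.342, 2.094, 0.0]
ft_force: [-0.7, -0.5, -0.3]
width: 21.9
grasp_force: 0.0
```

Run:
```python
from h import *
im,P,K,C=cam("wrist")
o=get_obs();print(o["t"],o["ee_pos"],o["width"],o["ft_force"],o["moment"],psi())
Q=P.reshape(-1,3)
k=(Q[:,2]>115)&(Q[:,2]<150)&(Q[:,0]>630)&(Q[:,0]<690)&(Q[:,1]>-155)&(Q[:,1]<-124);q=Q[k]
for y in range(-156,-124,4):
    s=q[(q[:,1]>=y)&(q[:,1]<y+4)]
    if len(s): print(y,len(s),s.min(0).round(1),s.max(0).round(1))
```

```text
12.35 [ 603.47451966 -235.02301759  125.67991139] 21.87208532009551 [-0.34759892 -0.16008416  0.61558107] [-0.12700255  0.00111723  0.01988739] -6.383456102455094
-156 224 [ 648.3 -155.   115. ] [ 672.4 -152.   130.8]
-152 351 [ 648.6 -152.   115.1] [ 680.4 -148.   130.4]
-148 675 [ 649.  -148.   115.3] [ 681.3 -144.   139.4]
-144 846 [ 636.7 -144.   117.2] [ 680.1 -140.   144.7]
-140 493 [ 636.6 -140.   115.4] [ 677.5 -136.   145.5]
-136 191 [ 650.3 -136.   115. ] [ 672.8 -132.   130.7]
-132 73 [ 650.9 -131.9  125. ] [ 657.8 -128.9  130. ]
```

Run:
```python
from h import *
plan([603.5,-235,221],-6.4,[337,-353,200],-70.8,10)
```

```text
end [ 336.8 -353.3  200. ] -70.8
[[-0.15, -0.25, 0.02], [0, 0, 0.143]]
[[-0.17, -0.24, 0.02], [0, 0, 0.143]]
[[-0.2, -0.21, 0.02], [0, 0, 0.143]]
[[-0.22, -0.19, 0.02], [0, 0, 0.143]]
[[-0.24, -0.16, 0.02], [0, 0, 0.144]]
[[-0.26, -0.13, 0.03], [0, 0, 0.143]]
[[-0.27, -0.11, 0.02], [0, 0, 0.143]]
[[-0.29, -0.07, 0.02], [0, 0, 0.143]]
[[-0.28, -0.04, 0.02], [0, 0, 0.143]]
[[-0.3, -0.01, 0.02], [0, 0, 0.143]]
```

Request:
jog_arm(
  commands=[
    [-0.5,[0,0,-0.1],[0,0,0]],
    [-0.5,[0,0,-0.2],[0,0,0]],
    [-0.5,[0,0,-0.3],[0,0,0]],
    [-0.5,[0,0,-0.35],[0,0,0]],
  ],
)

```text
t: 12.75
ee_pos: [602.9, -234.8, 221.5]
orientation: [-2.34, -2.093, 0.001]
ft_force: [0.5, -0.4, 0.3]
width: 21.8
grasp_force: 0.0
```

Request:
jog_arm(
  commands=[
    [-0.3,[-0.15,-0.25,0.02],[0,0,0.143]],
    [-0.3,[-0.17,-0.24,0.02],[0,0,0.143]],
    [-0.3,[-0.2,-0.21,0.02],[0,0,0.143]],
    [-0.3,[-0.22,-0.19,0.02],[0,0,0.143]],
    [-0.3,[-0.24,-0.16,0.02],[0,0,0.144]],
    [-0.3,[-0.26,-0.13,0.03],[0,0,0.143]],
    [-0.3,[-0.27,-0.11,0.02],[0,0,0.143]],
    [-0.3,[-0.29,-0.07,0.02],[0,0,0.143]],
    [-0.3,[-0.28,-0.04,0.02],[0,0,0.143]],
    [-0.3,[-0.3,-0.01,0.02],[0,0,0.143]],
  ],
)

```text
t: 13.75
ee_pos: [336.0, -354.0, 200.5]
orientation: [3.098, 0.518, 0.001]
ft_force: [-0.0, 0.2, -0.0]
width: 30.7
grasp_force: 0.0
```

Request:
jog_arm(
  commands=[
    [-0.3,[0,0,0],[0,0,0]],
    [-0.3,[0,0,0],[0,0,0]],
    [-0.3,[0,0,0],[0,0,0]],
  ],
)

```text
t: 14.05
ee_pos: [337.6, -353.5, 200.2]
orientation: [3.096, 0.527, 0.001]
ft_force: [-0.3, 0.4, 0.9]
width: 30.8
grasp_force: 0.0
```

Run:
```python
from h import *
o=get_obs();print(o["t"],o["ee_pos"],psi(),o["width"],o["qvel"].round(3))
im,P,K,C=cam("wrist");np.savez("w7.npz",im=im,P=P,K=K,C=C)
Z=P[...,2];T=pose();L=(P-T[:3,3])@T[:3,:3]
m=((Z>8)&(Z<25)&(L[...,0]>-40)&(np.abs(P[...,0]-392)<110)&(np.abs(P[...,1]+334)<90)).astype(np.uint8)
n,l,st,ce=cv2.connectedComponentsWithStats(m)
for k in range(1,n):
    if st[k,4]>60:
        v,u=np.nonzero(l==k);r=cv2.minAreaRect(np.stack([u,v],1).astype(np.float32));print(st[k],r)
        h=P[l==k];c=h.mean(0);w=np.linalg.svd(h[:,:2]-c[:2],full_matrices=False)[2][0];pr=(h[:,:2]-c[:2])@w;pq=(h[:,:2]-c[:2])@[-w[1],w[0]]
        print(c.round(1),"dir",np.degrees(np.arctan2(w[1],w[0])).round(2),"len",np.ptp(pr).round(1),"wid",np.ptp(pq).round(1),"ends",(c[:2]+w*pr.min()).round(1),(c[:2]+w*pr.max()).round(1),"z",np.median(h[:,2]))
cv2.imwrite("pics/w7.png",im)
```

```text
14.05 [ 337.64075094 -353.54390261  200.23599685] -70.68473893693474 30.77559941662641 [ 0.011  0.007  0.001 -0.001 -0.001  0.002]
[365  66  32  35 748] ((378.5862121582031, 83.53446960449219), (26.740127563476562, 30.639728546142578), 21.801406860351562)
[ 488.2 -410.4   17. ] dir -151.32 len 35.4 wid 31.3 ends [ 504.1 -401.8] [ 473.  -418.8] z 17.363461059893694
[274  86  13  70 759] ((279.7877502441406, 120.44917297363281), (69.09405517578125, 11.063935279846191), 88.72696685791016)
[ 417.6 -323.6   13.7] dir -159.47 len 73.0 wid 12.6 ends [ 451.2 -311. ] [ 382.8 -336.6] z 13.8508439907269
```

View pics/w7.png

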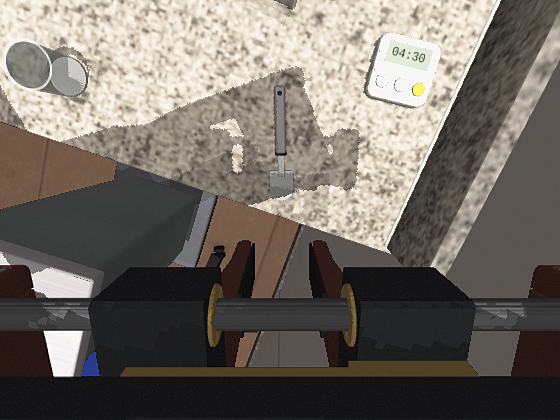

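The picture shows the spatula's handle at (280,86..155) and its blade at (282,170..195), with the timer at (403,68) well clear. The measured handle is 73 x 12.6 mm at z 14, matching its given size. That puts the origin near (396.4,-331.5), direction -159.5°.

Request:
jog_arm(
  commands=[
    [-0.3,[0.2,0,0.1],[0,0,-0.029]],
    [-0.3,[0.23,-0.01,0.25],[0,0,0]],
    [-0.3,[0.2,-0.02,0.35],[0,0,0]],
    [-0.3,[0,0,0.4],[0,0,0]],
    [-0.3,[0,0,0.35],[0,0,0]],
    [-0.3,[0,0,0.25],[0,0,0]],
    [-0.3,[0,0,0.15],[0,0,0]],
    [-0.3,[0,0,0.1],[0,0,0]],
    [-0.3,[0,0,0],[0,0,0]],
    [-0.3,[0,0,0],[0,0,0]],
  ],
)

```text
t: 15.1
ee_pos: [395.5, -329.3, 5.4]
orientation: [3.09, 0.56, 0.001]
ft_force: [-0.3, -0.5, 0.5]
width: 30.8
grasp_force: 0.0
```

Run:
```python
from h import *
o=get_obs();print(o["t"],o["ee_pos"],psi(),o["width"],o["ft_force"])
```

```text
15.1 [ 395.47983862 -329.31930509    5.37537845] -69.45535031879864 30.780655804880595 [-0.32787539 -0.51511945  0.5313691 ]
```

Request:
jog_arm(
  commands=[
    [-0.3,[0,0.02,0],[0,0,0]],
    [-0.6,[0,0,0],[0,0,0]],
    [-1,[0,0,0],[0,0,0]],
    [-1,[0,0,0],[0,0,0]],
    [-1,[0,0,0],[0,0,0]],
    [-1,[0,0,0],[0,0,0]],
    [-1,[0,0,0],[0,0,0]],
  ],
)

```text
t: 15.8
ee_pos: [395.8, -331.1, 5.1]
orientation: [3.091, 0.56, 0.001]
ft_force: [-1.2, -0.1, 6.7]
width: 11.6
grasp_force: 30.0
```

Request:
jog_arm(
  commands=[
    [-1,[0,0,-0.05],[0,0,0]],
    [-1,[0,0,-0.15],[0,0,0]],
    [-1,[0,0,-0.3],[0,0,0]],
    [-1,[0,0,-0.35],[0,0,0]],
    [-1,[0,0,-0.35],[0,0,0]],
    [-1,[0,0,-0.35],[0,0,0]],
    [-1,[0,0,-0.25],[0,0,0]],
    [-1,[0,0,-0.1],[0,0,0]],
  ],
)

```text
t: 16.6
ee_pos: [396.5, -331.6, 198.2]
orientation: [3.087, 0.559, 0.005]
ft_force: [0.2, 0.5, -0.6]
width: 11.7
grasp_force: 30.0
```

Run:
```python
from h import *
o=get_obs();print(o["t"],o["ee_pos"],psi(),o["width"],o["grasp_force"],o["ft_force"])
im,P,K,C=cam("wrist");np.savez("w8.npz",im=im,P=P,K=K,C=C)
T=pose();L=(P-T[:3,3])@T[:3,:3]
k=(np.abs(L[...,1])<20)&(np.abs(L[...,2])<14)&(L[...,0]>14)&(L[...,0]<80);h=L[k];print(k.sum(),h.min(0).round(1),h.max(0).round(1))
h=h[h[:,2]<2]
for x in range(15,70,6):
    s=h[(h[:,0]>=x)&(h[:,0]<x+6)]
    if len(s)>3: print(x,len(s),"y %.1f [%.1f %.1f] z %.1f"%(s[:,1].mean(),s[:,1].min(),s[:,1].max(),np.median(s[:,2])))
```

```text
16.6 [ 396.47726039 -331.593248    198.17126955] -69.47045611180776 11.706500517581759 29.999662041664124 [ 0.15639891  0.54329236 -0.61177288]
1998 [ 14.   -6.3 -11. ] [59.7  5.7  2.6]
15 236 y -0.3 [-6.0 5.4] z -8.9
21 238 y -0.3 [-5.9 5.3] z -8.9
27 245 y -0.4 [-5.8 5.2] z -8.8
33 263 y -0.5 [-6.3 5.2] z -8.8
39 266 y -0.4 [-6.3 5.7] z -8.9
45 282 y -0.3 [-6.2 5.7] z -8.8
51 289 y -0.3 [-6.2 5.6] z -8.8
57 136 y -0.3 [-5.6 5.0] z -7.9
```

Run:
```python
from h import *
plan([396.5,-331.6,198.4],-69.5,[478.8,-287.4,195],-6.4,9)
```

```text
end [ 478.9 -287.8  195.4] -6.41
[[0.1, -0.01, 0.0], [0, 0, -0.156]]
[[0.11, -0.0, 0.01], [0, 0, -0.156]]
[[0.1, 0.01, 0.0], [0, 0, -0.155]]
[[0.1, 0.02, 0.01], [0, 0, -0.156]]
[[0.1, 0.04, -0.0], [0, 0, -0.156]]
[[0.09, 0.04, 0.0], [0, 0, -0.156]]
[[0.09, 0.06, 0.01], [0, 0, -0.156]]
[[0.08, 0.07, 0.0], [0, 0, -0.155]]
[[0.06, 0.08, 0.0], [0, 0, -0.156]]
```

Request:
jog_arm(
  commands=[
    [-1,[0.1,-0.01,0],[0,0,-0.156]],
    [-1,[0.11,0,0.01],[0,0,-0.156]],
    [-1,[0.1,0.01,0],[0,0,-0.156]],
    [-1,[0.1,0.02,0.01],[0,0,-0.156]],
    [-1,[0.1,0.04,0],[0,0,-0.156]],
    [-1,[0.09,0.04,0],[0,0,-0.156]],
    [-1,[0.09,0.06,0.01],[0,0,-0.156]],
    [-1,[0.08,0.07,0],[0,0,-0.156]],
    [-1,[0.06,0.08,0],[0,0,-0.154]],
  ],
)

```text
t: 17.55
ee_pos: [477.4, -286.1, 190.2]
orientation: [-2.334, -2.099, 0.001]
ft_force: [0.2, -0.5, -0.3]
width: 11.8
grasp_force: 30.0
```

Request:
jog_arm(
  commands=[
    [-1,[0,0,0],[0,0,0]],
    [-1,[0,0,0],[0,0,0]],
    [-1,[0,0,0],[0,0,0]],
  ],
)

```text
t: 17.85
ee_pos: [477.1, -286.9, 191.1]
orientation: [-2.343, -2.091, 0.001]
ft_force: [-0.1, -1.1, -0.4]
width: 11.7
grasp_force: 30.0
```

Run:
```python
from h import *
o=get_obs();print(o["t"],o["ee_pos"],psi(),o["width"],o["grasp_force"])
im,P,K,C=cam("wrist");T=pose();np.savez("w9.npz",im=im,P=P,K=K,C=C,T=T)
# rectify: coordinates in predicted tray frame (origin 642.5,-236.4 yaw -6.4)
a=np.radians(-6.4);ex=np.array([np.cos(a),np.sin(a)]);ey=np.array([-np.sin(a),np.cos(a)])
D=P[...,:2]-[642.5,-236.4];X=D@ex;Y=D@ey;Z=P[...,2]
g=im.max(2).astype(int)
print("rows: tray X (5mm), cols: Y -80..85 step 5; brightness/10 ; then Z")
for nm,F in(("g",g/10),("Z",Z)):
    for x in range(-125,-65,4):
        s=[]
        for y in range(-82,86,6):
            k=(np.abs(X-x)<2)&(np.abs(Y-y)<2)&(Z>80)&(Z<115)
            s.append("%3.0f"%np.median(F[k]) if k.sum()>1 else "  .")
        print(nm,x," ".join(s))
```

```text
17.85 [ 477.122496   -286.89806749  191.10226564] -6.526903424791421 11.728049970831517 29.999713897705078
rows: tray X (5mm), cols: Y -80..85 step 5; brightness/10 ; then Z
g -125   .   .   .   .   .   .   .   .   .   .   .   .   .   .   .   .   .   .   .   .   .   .   .   .   .   .   .   .
g -121   .   .   .   .   .   .   .   .   .   .   .   .   .   .   .   .   .   .   .   .   .   .   .   .   .   .   .   .
g -117  14   2   2   4   4   4   4   4   3   2   4   4  17  17  17  17  17  17   4   4   8   8   8   8   7   7  11   .
g -113  12   2   2   2   2   3   3   3   2   2   4   4  17  17  18  17  18  17   4   4   8   8   8   7   7   7  10   .
g -109  13   2   2  13  13  13  13  13  13   2   3   4  17  17  17  17  17  15   4   8   8   8   7   7   7   7   9   .
g -105  12   2   2  13  13  13  13  13  13   2   3   4  17  17  17  17  17  17   4   8   7   7   7   7   7   7   9   .
g -101   .   2   2  13  13  13  13  13  13  14  14  17  17  17  17  17  18  18  21  25  25  25  25  25  25   7  11   .
g -97   .   2   2  13  13  14  14  14  14  14  14  17  18  18  18  18  18  18  25  25  25  25
[... 1927 characters left out ...]
 .  97  96  91  91  91  91  91  91  91  91  92  91  91  91  91  91  91  91  91  91  91  92  91  91  97  98   .
Z -85   .  97  97  91  92  92  91  92  92  96  97  97  91  92  92  91  91  92  97  97  97  96  97  97  97  98  99   .
Z -81 101  98  97  92  92  92  92  92  92  97  98  98  92  92  92  92  92  92  98  98  98  98  98  98  98  98 100   .
Z -77 101  98  98  97  97  97  97  97  97  98  98  98  92  92  92  92  92  92  98  98  98  98  98  98  98  98 100   .
Z -73 101  98  98  99  99  98  98  99  98  98  98  98  92  92  92  92  92  93  98  98  98  99  98  99  98  98 100   .
Z -69   .  99  99  99  98  99  99  99  98  99  99  98  93  93  93  93  93  93  98  99  99  99  98  99  99  99 100   .
```

Run:
```python
from h import *
d=np.load("w9.npz");im,P,K,C,T=[d[k] for k in("im","P","K","C","T")]
a=np.radians(-6.4);ex=np.array([np.cos(a),np.sin(a)]);ey=np.array([-np.sin(a),np.cos(a)])
D=P[...,:2]-[642.5,-236.4];X=D@ex;Y=D@ey;Z=P[...,2];g=im.max(2).astype(int)
ok=(Z>80)&(Z<110)
def rng(k,F): v=F[k];return np.percentile(v,[1,99]).round(1)
fl=ok&(g>105)
hs=[]
for y in range(28,70,4):
    k=fl&(np.abs(Y-y)<2)&(X>-112)&(X<-80);hs.append((y,*rng(k,X)))
print("handle slot X",hs)
print("blade X",[(y,*rng(fl&(np.abs(Y-y)<2)&(X>-118)&(X<-72),X)) for y in range(-58,-30,5)])
print("Y ends: slot",rng(fl&(np.abs(X+97)<5)&(Y>-75)&(Y<76),Y), fl[(np.abs(X+97)<5)&(Y>-75)&(Y<76)].sum())
print("relief Y",rng(fl&(np.abs(X+112)<3)&(Y>-30)&(Y<40),Y),"tray sides Y")
k=fl&(np.abs(X+97)<30);A=np.c_[X[k],Y[k],np.ones(k.sum())];print("floor fit",np.linalg.lstsq(A,Z[k],rcond=None)[0])
cam_=C[:3,3];print("cam in tray",(cam_[:2]-[642.5,-236.4])@ex,(cam_[:2]-[642.5,-236.4])@ey,cam_[2])
L=(P-T[:3,3])@T[:3,:3]
k=(np.abs(L[...,1])<9)&(L[...,2]<2)&(L[...,2]>-14)&(L[...,0]>14)&(L[...,0]<80);h=L[k]
print("handle in tool",np.percentile(h,[1,99],axis=0).round(1).tolist(),np.polyfit(h[:,0],h[:,1],1),np.polyfit(h[:,0],h[:,2],1), h[:,0].max())
```

```text
Traceback (most recent call last):
IndexError: index -1 is out of bounds for axis 0 with size 0
```

Run:
```python
from h import *
d=np.load("w9.npz");im,P,K,C,T=[d[k] for k in("im","P","K","C","T")]
a=np.radians(-6.4);ex=np.array([np.cos(a),np.sin(a)]);ey=np.array([-np.sin(a),np.cos(a)])
D=P[...,:2]-[642.5,-236.4];X=D@ex;Y=D@ey;Z=P[...,2];g=im.max(2).astype(int)
ok=(Z>80)&(Z<110)
def rng(k,F): v=F[k];return np.percentile(v,[1,99]).round(1).tolist() if len(v) else None
fl=ok&(g>105)
print("handle slot X",[(y,rng(fl&(np.abs(Y-y)<2)&(X>-112)&(X<-80),X)) for y in range(28,64,4)])
print("blade X",[(y,rng(fl&(np.abs(Y-y)<2)&(X>-118)&(X<-72),X)) for y in range(-58,-30,5)])
print("Y ends: slot",rng(fl&(np.abs(X+97)<5)&(Y>-75)&(Y<73),Y))
print("relief Y",rng(fl&(np.abs(X+112)<3)&(Y>-30)&(Y<40),Y),rng(fl&(np.abs(X+75)<3)&(Y>-30)&(Y<40),Y))
k=fl&(np.abs(X+97)<10)&(np.abs(Y)<60);A=np.c_[X[k],Y[k],np.ones(k.sum())];print("floor fit",np.linalg.lstsq(A,Z[k],rcond=None)[0])
c=C[:3,3];print("cam in tray",(c[:2]-[642.5,-236.4])@ex,(c[:2]-[642.5,-236.4])@ey,c[2])
L=(P-T[:3,3])@T[:3,:3]
k=(np.abs(L[...,1])<9)&(L[...,2]<2)&(L[...,2]>-14)&(L[...,0]>14)&(L[...,0]<80);h=L[k]
print("handle in tool",np.percentile(h,[1,99],axis=0).round(1).tolist(),np.polyfit(h[:,0],h[:,1],1),np.polyfit(h[:,0],h[:,2],1), h[:,0].max())
```

```text
handle slot X [(28, [-101.4, -85.9]), (32, [-102.5, -85.8]), (36, [-100.8, -85.6]), (40, [-101.3, -85.8]), (44, [-101.7, -85.7]), (48, [-101.0, -85.7]), (52, [-101.1, -86.1]), (56, [-101.2, -86.4]), (60, [-102.5, -86.1])]
blade X [(-58, [-117.6, -77.9]), (-53, [-117.7, -78.0]), (-48, [-117.0, -77.9]), (-43, [-117.2, -77.9]), (-38, [-117.5, -78.2]), (-33, [-109.1, -77.7])]
Y ends: slot [-67.3, 63.0]
relief Y [-14.3, 21.2] [-14.2, 20.9]
floor fit [ 7.52060779e-02 -3.16348958e-04  9.78801308e+01]
cam in tray -157.75918372909794 -0.344076294791943 353.5078479616716
handle in tool [[14.8, -5.3, -10.2], [59.3, 6.5, -5.1]] [0.00100214 0.52862   ] [ 0.01705019 -9.07852871] 59.51275797823325
```

Request:
jog_arm(
  commands=[
    [-1,[0.1,0.08,0],[0,0,0]],
    [-1,[0.16,0.14,0],[0,0,0]],
    [-1,[0.18,0.18,0.1],[0,0,0]],
    [-1,[0.15,0.14,0.15],[0,0,0]],
    [-1,[0.09,0.08,0.15],[0,0,0]],
    [-1,[0.037,0.025,0.1],[0,0,0]],
    [-1,[0,0,0],[0,0,0]],
    [-1,[0,0,0],[0,0,0]],
    [-1,[0,0,0],[0,0,0]],
    [-1,[0,0,0],[0,0,0]],
  ],
)

```text
t: 18.9
ee_pos: [550.0, -223.6, 142.4]
orientation: [2.342, 2.093, 0.001]
ft_force: [-0.2, -0.1, -0.8]
width: 11.8
grasp_force: 30.0
```

Run:
```python
from h import *
ps=[];
for i in range(4):
    o=get_obs();ps.append([*o["ee_pos"],psi()]);im,P,K,C=cam("wrist")
T=pose();print(o["t"],np.array(ps).round(2),np.mean(ps,0),o["width"])
np.savez("w10.npz",im=im,P=P,K=K,C=C,T=T)
L=(P-T[:3,3])@T[:3,:3];x,y,z=L[...,0],L[...,1],L[...,2];g=im.max(2).astype(int)
k=(np.abs(y)<9)&(z<2)&(z>-14)&(x>14)&(x<80);h=L[k];print("handle",np.percentile(h,[1,99],axis=0).round(1).tolist())
fz=T[2,3]-P[...,2]
for xs in range(16,70,5):
    b=(np.abs(x-xs)<2.5)&(np.abs(y)<25)&(fz>25)
    k=b&(g>105);r=np.sort(y[k]);print(xs,"floor y",np.percentile(r,[2,98]).round(1) if len(r)>5 else None,len(r))
```

```text
19.05 [[ 549.98 -223.56  142.42   -6.43]
 [ 549.96 -223.48  142.36   -6.42]
 [ 549.97 -223.39  142.28   -6.42]
 [ 549.96 -223.33  142.2    -6.41]] [ 549.96885651 -223.43656859  142.315487     -6.4218548 ] 11.865623945250737
handle [[14.5, -5.2, -10.7], [59.0, 6.6, -5.4]]
16 floor y [-23.7  24.4] 226
21 floor y [-8.3 -8.2] 6
26 floor y [-8.3 -8.1] 7
31 floor y [-8.2 -8.1] 7
36 floor y [-8.1 -8. ] 7
41 floor y [-8.1 -8. ] 7
46 floor y [-8.7 -7.9] 13
51 floor y [-8.6 -7.3] 12
56 floor y [-8.1  6.6] 87
61 floor y [-8.5  6.3] 72
66 floor y None 0
```

Request:
jog_arm(
  commands=[
    [-1,[0,-0.012,0.1],[0,0,0]],
    [-1,[0,0,0.1],[0,0,0]],
    [-1,[0,0,0.05],[0,0,0]],
    [-1,[0,0,0],[0,0,0]],
    [-1,[0,0,0],[0,0,0]],
  ],
)

```text
t: 19.6
ee_pos: [548.7, -222.7, 116.3]
orientation: [-2.341, -2.094, 0.0]
ft_force: [0.1, 0.2, -0.5]
width: 11.8
grasp_force: 30.0
```

Run:
```python
from h import *
for i in range(2): im,P,K,C=cam("wrist")
T=pose();o=get_obs();print(o["t"],o["ee_pos"].round(2),psi())
L=(P-T[:3,3])@T[:3,:3];x,y,z=L[...,0],L[...,1],L[...,2];g=im.max(2).astype(int)
k=(np.abs(y)<9)&(z<2)&(z>-14)&(x>14)&(x<80);h=L[k];print("handle",np.percentile(h,[1,99],axis=0).round(1).tolist(),h[:,0].max())
print("Z at x=80",np.nanmedian(z[(np.abs(x-75)<3)&(np.abs(y)<20)]))
for ys in range(-14,15,2):
    b=(np.abs(y-ys)<1)&(x>50)&(x<80)&(z>5);o_=np.argsort(x[b]);
    print(ys," ".join("%d:%d"%(round(a),c) for a,c in list(zip(x[b][o_],g[b][o_]))[::4]))
for xs in (60,61,62,63,64):
    b=(np.abs(x-xs)<.6)&(z>5)&(np.abs(y)<14)&(g>105);print(xs,b.sum(),y[b].min() if b.any() else 0,y[b].max() if b.any() else 0)
```

```text
19.7 [ 549.   -222.82  116.82] -6.377188947639554
handle [[14.5, -5.4, -10.4], [59.2, 6.4, -5.1]] 59.51960099331822
Z at x=80 115.81352823332759
-14 50:25 51:28 52:25 52:27 53:26 54:25 55:24 55:27 56:24 57:26 58:26 59:28 59:27 60:26 61:23 62:25 62:28 63:25 63:27 64:26 65:31 65:31 66:26 66:28 67:27 67:27 68:29 68:27 69:28 70:15 70:30 71:134 72:140 72:118 76:138 78:136 80:140
-12 50:26 51:26 51:24 52:28 52:27 53:26 54:29 55:25 55:28 56:27 56:25 57:29 58:27 59:27 59:27 60:27 61:28 62:28 63:29 63:26 64:31 65:27 66:29 66:29 67:26 68:29 68:28 70:13 70:31 71:113 71:134 72:139 72:116 76:140 77:138 78:136 79:120
-10 50:28 51:22 52:20 52:26 53:26 53:28 54:30 55:23 55:29 56:24 56:27 58:29 58:27 59:31 59:27 60:29 60:28 61:25 62:30 62:28 63:26 63:29 64:28 65:31 65:30 66:27 66:27 67:30 67:28 68:29 68:29 69:31 70:27 71:112 71:134 72:125 75:108 77:89 79:97
-8 50:0 51:0 52:0 52:50 53:0 54:0 54:0 55:0 55:0 56:0 56:0 57:0 58:0 58:0 59:16 60:112 60:0 61:64 62:17 63:24 64:14 65:21 65:18 66:34 67:20 67:19 68:28 69:28 70:27 70:29 71:114 71:135 72:140 72:122 75:69 77:74 79:96
-6 55:227 57:217 58:255 58:131 
[... 1514 characters left out ...]
3 64:74 65:78 65:73 66:77 66:73 67:81 68:80 68:71 69:71 70:76 71:106 71:127 72:135 75:142 76:130 77:123 79:192
12 50:29 51:29 52:30 52:26 53:28 54:24 55:25 55:29 56:28 57:28 58:30 58:28 59:28 60:27 61:29 62:29 62:29 63:28 64:29 65:25 65:26 66:23 66:24 67:82 67:29 68:30 69:76 70:77 70:26 71:107 71:131 72:139 72:118 75:58 76:93 77:72 79:195 80:169
14 50:23 51:28 51:26 52:29 53:30 54:27 54:29 55:27 55:26 56:25 57:27 58:29 58:26 59:29 59:29 60:27 61:33 61:30 62:30 62:28 63:27 63:27 64:30 65:30 65:28 66:31 66:26 67:29 68:26 68:25 69:26 70:23 70:28 71:131 72:140 72:120 76:108 77:86 79:94
60 54 -7.611085794845109 8.13179871715237
61 12 -5.533507834779923 8.132022023769137
62 0 0 0
63 0 0 0
64 0 0 0
```

The handle spans y -5.4..6.4 and the slot -7.9..8.1. The handle end is at x 59.3 and the slot end at about 61, so it is centred. Lower it.

Request:
jog_arm(
  commands=[
    [-1,[0,0,0.06],[0,0,0]],
    [-1,[0,0,0.05],[0,0,0]],
    [-1,[0,0,0.03],[0,0,0]],
    [-1,[0,0,0.02],[0,0,0]],
    [-1,[0,0,0.01],[0,0,0]],
    [-1,[0,0,0],[0,0,0]],
    [-1,[0,0,0],[0,0,0]],
  ],
)

```text
t: 20.4
ee_pos: [548.9, -222.8, 99.8]
orientation: [2.342, 2.094, 0.0]
ft_force: [0.7, 0.2, -0.2]
width: 11.8
grasp_force: 30.0
```

Request:
jog_arm(
  commands=[
    [-1,[0,0,0.01],[0,0,0]],
    [-1,[0,0,0.01],[0,0,0]],
    [-1,[0,0,0],[0,0,0]],
    [-1,[0,0,0],[0,0,0]],
  ],
)

```text
t: 20.8
ee_pos: [548.7, -222.7, 97.7]
orientation: [-2.342, -2.094, 0.0]
ft_force: [-0.1, 0.6, -0.5]
width: 11.6
grasp_force: 30.0
```

Request:
jog_arm(
  commands=[
    [-1,[0,0,0.01],[0,0,0]],
    [-1,[0,0,0],[0,0,0]],
    [-1,[0,0,0],[0,0,0]],
  ],
)

```text
t: 21.1
ee_pos: [548.8, -222.7, 96.7]
orientation: [2.342, 2.094, -0.0]
ft_force: [0.4, 0.0, -0.7]
width: 11.4
grasp_force: 30.0
```

Request:
jog_arm(
  commands=[
    [-1,[0,0,0.01],[0,0,0]],
    [-1,[0,0,0],[0,0,0]],
    [-1,[0,0,0],[0,0,0]],
  ],
)

```text
t: 21.4
ee_pos: [548.9, -222.8, 95.8]
orientation: [2.341, 2.094, 0.0]
ft_force: [-0.3, 0.4, 0.1]
width: 11.8
grasp_force: 30.0
```

Request:
jog_arm(
  commands=[
    [-0.7,[0,0,0],[0,0,0]],
    [-0.47,[0,0,0],[0,0,0]],
    [-0.47,[0,0,0],[0,0,0]],
    [-0.47,[0,0,0],[0,0,0]],
    [-0.47,[0,0,0],[0,0,0]],
    [-0.47,[0,0,0],[0,0,0]],
  ],
)

```text
t: 22.0
ee_pos: [548.7, -222.8, 95.6]
orientation: [-2.342, -2.094, 0.0]
ft_force: [-0.9, 0.3, 0.4]
width: 23.1
grasp_force: 0.0
```

Request:
jog_arm(
  commands=[
    [-0.47,[0,0,-0.05],[0,0,0]],
    [-0.47,[0,0,-0.1],[0,0,0]],
    [-0.47,[0,0,-0.2],[0,0,0]],
    [-0.47,[0,0,-0.3],[0,0,0]],
    [-0.47,[0,0,-0.3],[0,0,0]],
    [-0.47,[-0.3,-0.2,-0.05],[0,0,0]],
    [-0.47,[-0.3,-0.3,0],[0,0,0]],
    [-0.47,[-0.15,-0.1,0],[0,0,0]],
    [-0.47,[0,0,0],[0,0,0]],
    [-0.47,[0,0,0],[0,0,0]],
  ],
)

```text
t: 23.0
ee_pos: [481.1, -290.8, 196.5]
orientation: [2.342, 2.092, 0.001]
ft_force: [-0.7, -1.1, -0.1]
width: 23.0
grasp_force: 0.0
```

Run:
```python
from h import *
for i in range(2): im,P,K,C=cam("wrist")
o=get_obs();print(o["t"],o["ee_pos"],psi(),o["width"],o["ft_force"])
a=np.radians(-6.4);ex=np.array([np.cos(a),np.sin(a)]);ey=np.array([-np.sin(a),np.cos(a)])
D=P[...,:2]-[642.5,-236.4];X=D@ex;Y=D@ey;Z=P[...,2]
for x in range(-121,8,4):
    s=[]
    for y in range(-82,86,6):
        k=(np.abs(X-x)<2)&(np.abs(Y-y)<2)&(Z>80)&(Z<165)
        s.append("%3.0f"%np.median(Z[k]) if k.sum()>1 else "  .")
    print(x," ".join(s))
h=(np.abs(X+94)<13)&(Z-(97.88+X*.0752)>10)&(Z<115)&(Y<75)
print("handle X,Y",np.percentile(X[h],[1,99]),np.percentile(Y[h],[1,99]))
```

```text
23.1 [ 481.54881836 -290.20155035  196.04943355] -6.351090107770352 23.088068869597414 [-0.47990933 -0.05376803  0.73590905]
-121   .   .   .   .   .   .   .   .   .   .   .   .   .   .   .   .   .   .   .   .   .   .   .   .   .   .   .   .
-117  98  94  94  94  94  91  94  94  93  92  93  94  88  88  88  89  88  88  93  95  93  94  94  94  94  93  95   .
-113  98  95  94  95  94  94  95  94  95  95  95  94  89  89  89  88  89  89  95  95  94  95  95  95  95  94  96   .
-109  98  95  94  89  89  89  90  90  89  95  95  95  89  89  89  89  89  89  95  95  95  95  95  95  95  95  97   .
-105   .  95  94  89  92  92  92  92  92  95  96  95  89  89  89  89  89  89  95  95  95  95  96  95  95  95  97   .
-101   .  96  95  91  93  92  93  93  93  90  90  90  90  91  92  91  93  91  97  96  95  96  99  98  91  95  97   .
-97   .  96  95  93  93  93  93  93  94  94  94  94 100 104 104 104 104 104 104 104 104 104 104 104 102  96  97   .
-93   .  96  95  93  93  93  93  93  96  95  95  95 100 104 104 104 104 104 104 104 104 105 104 104 103  96  98   .
-89   .  97  97  93  94  94  94  94  94  
[... 2218 characters left out ...]
   .   .   .   .   .   .  98   . 105 104 104 100 103 105   .
-9 121 112 104 107 106 103 101  99  98  98  98  98  98  98  98  98  98 103 103 101 102 105 104   . 102 103 120   .
-5 128 118 105 104 104 104 127 116 105 105 105 106 104 104 105 104 105 105 106 125 126 104 104 103 103 104 124 126
-1 130 118 128 127 127 127 124 127 127 127 127 127 127 127 128 127 127 127 126 127 124 126 127 127 127 127 126 129
3 131 108 106 106 106 106 105 105 106 106 106 106 105 106 105 105 105 105 105 106 106 106 106 106 106 106 130 129
7   . 107 107 107 106 107 107 107 105 106 107 107 107 107 107 107 107 107 107 106 107 107 107 107 107 106 106   .
handle X,Y [-100.64114882  -88.90338548] [-8.82056603 61.01714885]
```

The handle top sits 14 mm above the cut-out floor and the blade 3 mm above it along its whole length. It is centred, the tweezers are in place, and the arm is clear.

```bash
python3 -c "
from workcell import close_job
print(close_job())"
```

```text
the job is handed in; nothing more can be done
None
```

The tray hangs with its rod in both hooks, the spatula lies flat in its cut-out and the tweezers are still in theirs; I handed the job in at about 23 s of the 58 s, and no verdict was returned.

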